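# Pack the feed tube in the basil pot

### The arm

A 6-joint arm with a two-finger parallel gripper is mounted at the origin on the work surface. World frame = base frame: x ahead of the robot, y to its left, z up, the work surface at z = 0. Lengths are in mm, angles in rad, forces in N, time in s.
With the tool pointing down it reaches from about 350 to 875 mm from the base axis. Payload 4.2 kg.
Tool frame: the origin (TCP) lies midway between the tips of the shut fingers; the grasp point (between the pads) lies 19 mm behind it; z points along the fingers, y is the direction in which the jaws open and shut (so a half turn about z gives the same grasp; the last joint's range is limited). The gripper opens to 85 mm and grips with 20 to 120 N. Pads are 22 mm wide; open, the fingers measure 114 mm over their backs; the gripper's body (76 mm by 85 mm) begins 54 mm behind the grasp point. The pads swing forward as they close: fully open they stand 13 mm farther back than shut.
Start: joints at [-1.031, 0.385, 0.008, 0, -1.194, -0.259], TCP at [173.219, -600.495, 231.312] pointing down, gripper open.
Joint ranges: [-3.14, 3.14], [-1.21, 2.06], [-1.07, 1.41], [-3.16, 2.05], [-2.99, -0.16], [-3.1, 3.1]. Speed limits (rad/s): [2.79, 2.79, 3.14, 3.14, 3.14, 3.14].

### API

Orientations are given as a unit quaternion [x, y, z, w].
In Python, from bench import arm gives the robot as it stands.
- The arm moves only by the tool send_rows, never from a script. Its arguments are lists of equal length, an entry for each row: "translation": the shift along the tool's x, y, z in mm, a list of three; "dr": the turn, a rotation vector about the tool's x, y, z in degrees, a list of three; "grip": the finger opening in mm, from 0 to 85.4. In form: {"translation": [[dx, dy, dz], ...], "dr": [[ax, ay, az], ...], "grip": [grip, ...]}. A call has exactly 5 rows; each row shifts and turns the commanded pose from where the row before left it, along the tool's axes as they then stand; what a row does not reach is not made up. A row lasts 1/8 s, in which the tool goes at most 62.5 mm and 10.7 degrees, less where a joint would pass 70% of its speed; a pose out of reach is approached as far as the arm can. A call with a gripper value outside its range is refused whole. The fingers move at their own pace and stop on an object; the grip force is fixed at half the most. Time passes only in rows, so rows that do not move let the fingers close, or fill a call up. It gives the time, the measured TCP pose, the force and the opening at its end, in the units of the state.
- arm.read_state(): the state, without advancing time (a new reading comes with each control period).
- arm.get_image(name): name is "scene" or "top" or "wrist"; returns the picture (400x640x3 uint8, red, green, blue); there is no depth.
- arm.camera_info(name): a dict with "fx", "fy", "cx", "cy" (pixels), "D" ([k1, k2, p1, p2, k3] as OpenCV has them; the pictures are not rectified), "cam_to_world" (4x4, takes a point from camera to world coordinates). Camera axes: x right, y down, z forward; pixel columns grow to the right and rows downward; lengths in mm; the calibration is good to about 2 mm. A picture is of the moment at which its call begins: read the wrist's pose just before it. camera_info takes no time and is no camera call; for the wrist camera it gives the pose at the moment of the call.
- arm.job_done(): hands the job in, once; it reports no verdict.
Trained networks look in the newest picture that a camera, given by its name, has taken for a name from the list of things; names that differ only in an ending like _2 or _b are one class to them, and where a whole thing is asked for, a point or a joint stands for the part that bears it (a point fixed in the world has none). Each returns a list of dicts, best first, with "confidence" (0 to 1); they miss things now and then, are a little off and sometimes report something else, mostly with a low value. They report only what shows in the picture. A call takes as long as a camera call.
- arm.search_frame(thing, camera): "xyz" ([x, y, z] in mm, in world coordinates, good to about 4 mm: the middle of the surface that is visible of it).
- arm.place_of(thing, camera): "xyz" ([x, y, z] in mm, in world coordinates, good to about 4 mm: a listed point, or the origin of a listed thing).
The state is a dict: "clock": time; "joints": joint angles; "joint_vel": joint speeds; "joint_efforts": joint torques, N m; "position": TCP position; "ee_rot": TCP orientation; "contact_force": force on the tool from outside, world axes, zero at the start; "wrist_torque": the same for the moment, N m; "gripper_width": finger opening in mm.
Only numpy, scipy, OpenCV 4.12 (cv2) and the standard library are available. Lean on these libraries where they do the work, as an engineer would, in place of code of your own. Each camera call takes 0.05 s, during which the arm holds its last target.

### The job

Finish loading the clear feed tube in the basil pot: drop the loose feed plug from the silicone tray into the tube on top of the plug that is stuck part-way down, then take the wooden tamping rod from the yellow holder and press both plugs down until they bottom out firmly, holding the rod hard against them for a moment at the bottom. Hang the rod back in its square pocket in the holder and leave the thyme pot, the steel bucket and the glass cloche where they are.

Things in the scene. Friction and masses are not known exactly. Their poses are not given: they have to be found in the camera images.
- tube_mouth (a point): Centre of the open top of the clear plastic feed tube, 137 mm above the ledge; z points up, out of the tube. Bore 26 mm, flared over the top 10 mm to 36 mm inside (44 mm outside); below that the tube is 34 mm outside. 115 mm deep from mouth to inner floor.
- tube_floor (a point): Centre of the closed inner floor of the feed tube, 115 mm below the mouth, 22 mm above the ledge.
- lower_plug (a joint): How far (m) the lower plug has gone down the tube: a tan cylinder with a red band, 22 mm across, 34 mm high, captive in the tube, held by a rubber ring with about 3.5 N of drag; it stays where pushed. At 0 its underside is 45 mm above the tube floor; 0.045 is fully down, a hard stop (a firm press there is 8 to 15 N). Starts between 0.005 and 0.030.
- plug_center (a point): Centre (half-way up) of the loose feed plug: a tan upright cylinder with a blue band, 22 mm across, 34 mm high, about 30 g, z up. It stands on the tray's floor and slides freely in the tube. With both plugs home its centre is 51 mm above the tube floor (its top 47 mm below the mouth).
- plug: The same loose plug; origin at the centre of its underside.
- rod_center (a point): Half-way along the wooden tamping rod, 65 mm from its flat foot; z along the rod to the handle end. From the foot: pale round shaft 18 mm across (0 to 75 mm), dark guard disc 40 mm across (75 to 81 mm), dark round handle 26 mm across (81 to 130 mm). About 70 g.
- rod: The same rod; origin at the centre of its foot. A red ring on the shaft, 47 to 50 mm from the foot, comes level with the tube mouth when both plugs are fully home.
- holder_hole0 (a point): Centre of the mouth of the holder's square pocket, 29 mm wide and 80 mm deep, at the holder's top face 85 mm above the ledge, z up; x and y are the holder's. The rod's shaft hangs in the pocket, its guard disc resting on the top face.
- tray: Fixed grey-green silicone tray, 160 mm by 120 mm, floor 5 mm thick, rim 10 mm high; origin under its centre on the ledge.
- thyme_center (a point): Thyme pot, loose bystander: terracotta, 100 mm across, with foliage to 120 mm high; point 40 mm above its underside.
- bucket_center (a point): Small galvanised bucket, loose bystander: 92 mm across, 90 mm high; point 45 mm above its underside.
- cloche_center (a point): Glass cloche, loose bystander: 114 mm across, 157 mm high with its knob; point 65 mm above its underside.
- basil_pot: Fixed terracotta pot, 110 mm across, 80 mm high, with the clear feed tube fixed upright in its middle; low basil leaves that stay below 110 mm and give way. Origin under its centre, on the ledge.
- holder: Fixed yellow plastic block, 70 mm along its x, 130 mm along its y, 85 mm high; origin under its centre. The pocket is 30 mm from the middle towards -y. Pruning snips stand fixed 65 mm from the pocket towards +y, reaching 38 mm above the top face: close the fingers along x to clear them.

How it is judged (in metres and radians):
On the way, in this order (a step that is already met when the one before it is completed fails the run):
1. the loose plug is down in the tube, released (horizontal distance between plug_center and tube_mouth below 0.006 m and z of plug_center in the frame of tube_mouth below -0.014 m and contact force between the fingers and plug below 0.1 N), for 0.2 s.
2. the rod presses the plugs firmly (over 5 N) with the lower plug fully down (value of joint lower_plug above 0.0435 m and distance between plug_center and tube_floor below 0.055 m and contact force between rod and plug above 5 N), for 0.2 s.
At the end, for the whole second after the job is handed in: Lower plug fully down (within 1.5 mm), loose plug resting on it in the tube (centre at most 55 mm above the tube floor, 6 mm off axis); rod at rest in the pocket, within 0.15 rad of upright, its centre within 12 mm of the pocket axis and 5 mm or more below the holder's top; bystanders unmoved (value of joint lower_plug above 0.0435 m and horizontal distance between plug_center and tube_floor below 0.006 m and z of plug_center in the frame of tube_floor below 0.055 m and horizontal distance between rod_center and holder_hole0 below 0.012 m and z of rod_center in the frame of holder_hole0 below -0.005 m and angle between rod_center's own z axis and vertical below 0.15 rad and linear speed of each of rod, plug below 0.02 m/s); the robot touches nothing.
It fails at once if the thyme pot is moved more than 20 mm (distance of thyme_center from where it was at the start of the episode above 0.02 m).
It fails at once if the bucket is moved more than 20 mm (distance of bucket_center from where it was at the start of the episode above 0.02 m).
It fails at once if the glass cloche is moved more than 20 mm (distance of cloche_center from where it was at the start of the episode above 0.02 m).
It also fails if it takes over 67 s, if anything falls off the work surface, if the arm or the gripper's body presses on something with over 40 N, if the wrist force passes 120 N, or if a joint passes its speed limit or range.

## Working session

There is one attempt and no reset: what is moved stays moved. The work goes in short steps, Python scripts to look and compute and a tool call to move; the robot and the scene stay as the last step left them, time stands still between calls to the robot, and variables do not carry over. Pictures are saved under pics/ and viewed, and the job is handed in when it is done.

Besides the shell and the picture viewer there is one more tool, called after "Emit:" as a command line: name --argument value ..., lists and objects as JSON in quotes. send_rows: Moves the arm, as the interface text tells. Its arguments: {"type":"object","properties":{"translation":{"type":"array"},"dr":{"type":"array"},"grip":{"type":"array"}},"required":["translation","dr","grip"]}

```bash
mkdir -p pics; ls
cat > h.py <<'E'
import numpy as np, cv2
from bench import arm
from scipy.spatial.transform import Rotation as R
def snap(name,fn):
    ci=arm.camera_info(name); im=arm.get_image(name)
    cv2.imwrite('pics/'+fn,im[:,:,::-1].copy()); return im,ci
def ray(ci,u,v):
    K=np.array([[ci['fx'],0,ci['cx']],[0,ci['fy'],ci['cy']],[0,0,1.]])
    p=cv2.undistortPoints(np.array([[[u,v]]],float),K,np.array(ci['D'],float))[0,0]
    T=np.array(ci['cam_to_world']); return T[:3,3],T[:3,:3]@np.array([p[0],p[1],1])
def atz(ci,u,v,z):
    o,d=ray(ci,u,v); return o+d*(z-o[2])/d[2]
def proj(ci,P):
    T=np.linalg.inv(np.array(ci['cam_to_world']))
    K=np.array([[ci['fx'],0,ci['cx']],[0,ci['fy'],ci['cy']],[0,0,1.]])
    r,_=cv2.Rodrigues(T[:3,:3]); return cv2.projectPoints(np.array(P,float).reshape(-1,3),r,T[:3,3],K,np.array(ci['D'],float))[0][:,0]
E
cat > a.py <<'E'
from h import *
s=arm.read_state(); print(s)
for c in ['scene','top']:
    im,ci=snap(c,c+'0.png'); print(c,np.round(np.array(ci['cam_to_world']),3).tolist())
    for t in ['tube_mouth','plug_center','rod_center','holder_hole0','holder','basil_pot','tray','thyme_center','bucket_center','cloche_center','lower_plug']:
        try: 
            r=arm.place_of(t,c); print(t,[(np.round(x['xyz'],1).tolist(),round(x['confidence'],2)) for x in r[:2]])
        except Exception as e: print(t,e)
print(arm.read_state()['clock'])
E
python3 a.py
```

```text
pics
{'clock': 0.0, 'joints': array([-1.03139323e+00,  3.85547053e-01,  6.61514494e-03, -4.82773800e-04,
       -1.19400405e+00, -2.58608898e-01]), 'joint_vel': array([-0.00123746,  0.00216276, -0.00064813, -0.00104439,  0.00249592,
        0.00046703]), 'joint_efforts': array([-7.50273239e-05, -3.92287409e+01,  1.88397914e+01,  4.18631360e+00,
       -4.64227822e-03, -3.40176463e-06]), 'position': array([ 173.05386159, -599.9510619 ,  230.22555216]), 'ee_rot': array([-1.39848054e-01,  9.90172372e-01,  1.07294315e-03, -2.08891783e-04]), 'contact_force': array([-0.0720983 , -0.21053794, -0.24811451]), 'wrist_torque': array([ 0.00987421, -0.05029603,  0.02729465]), 'gripper_width': 85.41558465681354}
scene [[-0.837, 0.403, -0.37, 1019.531], [0.546, 0.627, -0.556, 557.367], [0.008, -0.667, -0.745, 860.503], [0.0, 0.0, 0.0, 1.0]]
tube_mouth [([521.4, -282.8, 137.2], 0.96)]
plug_center [([504.8, 23.3, 21.2], 0.51)]
rod_center [([524.2, 228.7, 72.2], 0.73)]
holder_hole0 [([520.0, 226.3, 87.6], 0.78)]
holder [([516.7, 256.9, -0.2], 0.73)]
basil_pot [([519.3, -278.5, -2.3], 0.95)]
tray [([51
[... 389 characters left out ...]
e_floor, tube_mouth
top [[-0.005, -1.0, 0.028, 576.478], [-1.0, 0.005, 0.006, -13.24], [-0.006, -0.028, -1.0, 1567.156], [0.0, 0.0, 0.0, 1.0]]
tube_mouth [([523.4, -281.3, 136.8], 0.75)]
plug_center [([510.5, 25.7, 22.5], 0.62)]
rod_center []
holder_hole0 [([523.4, 228.8, 84.4], 0.63)]
holder [([524.8, 258.4, -0.7], 0.64)]
basil_pot [([519.1, -280.4, 1.4], 0.63)]
tray [([518.1, 23.5, -5.7], 0.9)]
thyme_center [([611.8, 454.1, 41.0], 0.92)]
bucket_center [([777.6, -85.8, 46.5], 0.97)]
cloche_center [([574.4, -463.3, 68.6], 0.98)]
lower_plug it knows: basil_pot, bucket_center, cloche_center, holder, holder_hole, plug, plug_center, rod, rod_center, thyme_center, tray, tube_floor, tube_mouth
1.1
```

View pics/scene0.png

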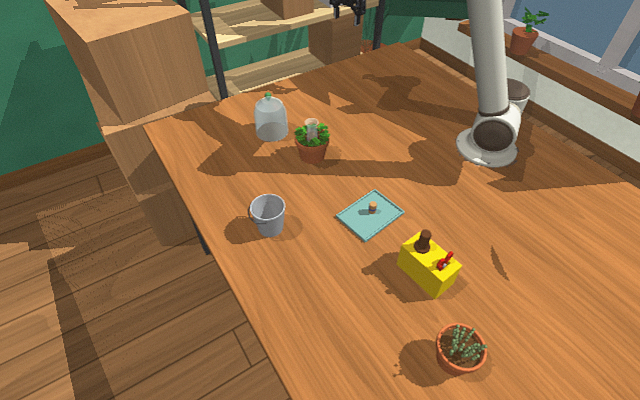

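View pics/top0.png

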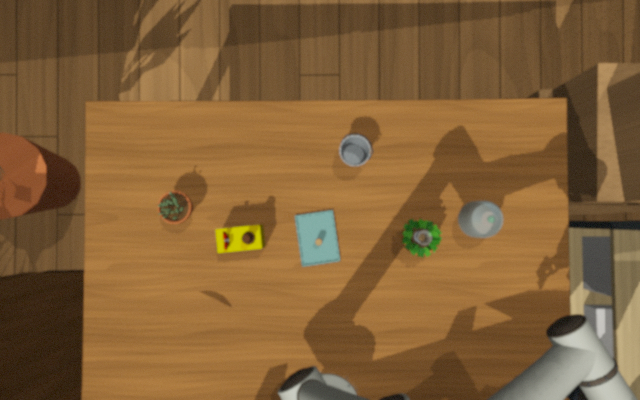

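Emit:
send_rows --translation '[[0,0,-15],[0,0,-15],[0,0,-10],[0,0,0],[0,0,0]]' --dr '[[0,0,-10],[0,0,-10],[0,0,-10],[0,0,-10],[0,0,-10]]' --grip '[85,85,85,85,85]'

```text
clock: 1.72
position: [173.2, -600.5, 271.5]
ee_rot: [-0.548, 0.837, -0.0, 0.0]
contact_force: [-0.3, 0.0, 0.5]
gripper_width: 85.1
```

Emit:
send_rows --translation '[[0,0,0],[0,0,0],[0,0,0],[-40,-20,0],[-50,-25,0]]' --dr '[[0,0,-10],[0,0,-10],[0,0,-4],[0,0,0],[0,0,0]]' --grip '[85,85,85,85,85]'

```text
clock: 2.35
position: [218.2, -510.0, 270.7]
ee_rot: [-0.707, 0.707, 0.0, -0.0]
contact_force: [1.6, -0.7, 0.1]
gripper_width: 84.7
```

```bash
cat > st.py <<'E'
from h import *
s=arm.read_state()
r=R.from_quat(s['ee_rot']).as_matrix()
print(round(s['clock'],2),np.round(s['position'],1),'w',round(s['gripper_width'],1),'F',np.round(s['contact_force'],1),'T',np.round(s['wrist_torque'],2))
print(np.round(r,3).tolist(),np.round(s['joints'],2))
E
python3 st.py
```

```text
2.35 [ 218.2 -510.   270.7] w 84.7 F [ 1.6 -0.7  0.1] T [ 0.05 -0.1  -0.  ]
[[-0.0, -1.0, -0.0], [-1.0, 0.0, 0.0], [-0.0, 0.0, -1.0]] [-0.87  0.24 -0.1   0.   -1.23  0.87]
```

Run:
```python
from h import *
ci=arm.camera_info('wrist'); s=arm.read_state(); T=np.array(ci['cam_to_world'])
r=R.from_quat(s['ee_rot']).as_matrix()
print(np.round(r.T@(T[:3,3]-s['position']),1),np.round(r.T@T[:3,:3],3).tolist(),ci['fx'])
```

```text
[  84.3   -0.3 -143. ] [[0.0, -0.946, -0.324], [1.0, 0.0, -0.001], [0.001, -0.324, 0.946]] 315.38291746749377
```

Emit:
send_rows --translation '[[-30,-50,0],[-30,-50,0],[-30,-50,0],[-30,-50,0],[-30,-50,0]]' --dr '[[0,0,0],[0,0,0],[0,0,0],[0,0,0],[0,0,0]]' --grip '[85,85,85,85,85]'

```text
clock: 2.98
position: [469.3, -358.8, 271.6]
ee_rot: [0.708, -0.706, 0.0, -0.0]
contact_force: [0.1, -0.3, -0.5]
gripper_width: 85.1
```

Emit:
send_rows --translation '[[-25,-50,0],[0,0,0],[0,0,0],[0,0,0],[0,0,0]]' --dr '[[0,0,0],[0,0,0],[0,0,0],[0,0,0],[0,0,0]]' --grip '[85,85,85,85,85]'

```text
clock: 3.6
position: [516.9, -335.7, 271.8]
ee_rot: [0.707, -0.707, 0.0, -0.0]
contact_force: [-0.3, 0.1, 0.6]
gripper_width: 85.0
```

```bash
python3 st.py
python3 - <<'E'
from h import *
im,ci=snap('wrist','w1.png')
print(arm.place_of('tube_mouth','wrist')[:2], arm.place_of('basil_pot','wrist')[:1])
T=ci['cam_to_world'];np.save('w1T.npy',T)
E
```

```text
3.6 [ 516.9 -335.7  271.8] w 85.0 F [-0.3  0.1  0.6] T [ 0.03 -0.01  0.01]
[[0.0, -1.0, 0.0], [-1.0, -0.0, -0.0], [0.0, -0.0, -1.0]] [-0.31  0.35  0.05  0.   -1.28  0.31]
[{'xyz': [524.9, -284.3, 139.8], 'confidence': 0.63}] [{'xyz': [522.4, -280.9, 1.5], 'confidence': 0.71}]
```

View pics/w1.png

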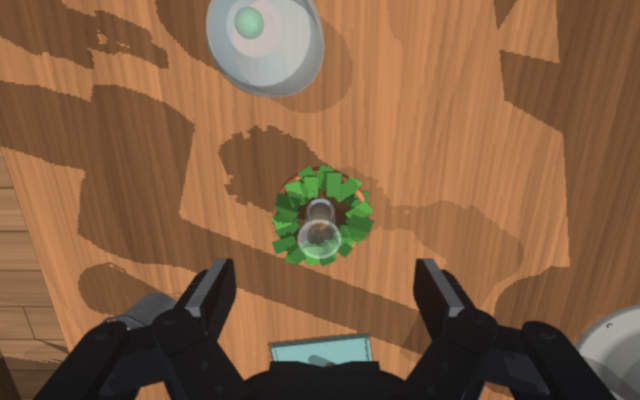

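Run:
```python
from h import *
im=cv2.imread('pics/w1.png'); c=cv2.resize(im[180:280,260:380],None,fx=6,fy=6,interpolation=cv2.INTER_CUBIC); cv2.imwrite('pics/w1z.png',c[:600])
ci=arm.camera_info('wrist')
for p in [(319.5,240),(319.5,237)]: print(atz(ci,*p,137))
```

```text
[ 522.40493777 -280.01704492  137.        ]
[ 522.39114525 -283.25569829  137.        ]
```

View pics/w1z.png

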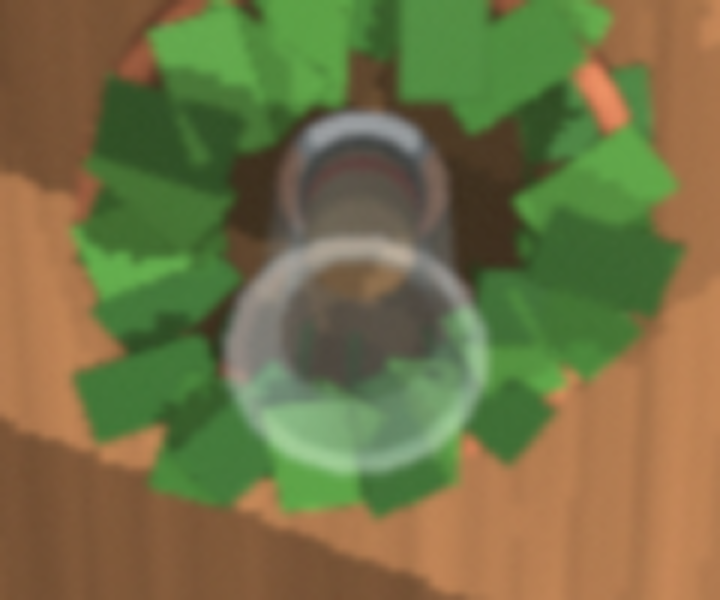

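Emit:
send_rows --translation '[[-60,2,0],[-60,2,0],[-60,2,0],[-60,2,30],[-60,1,40]]' --dr '[[0,0,0],[0,0,0],[0,0,0],[0,0,0],[0,0,0]]' --grip '[85,85,85,85,85]'

```text
clock: 4.38
position: [508.9, -45.4, 209.3]
ee_rot: [0.708, -0.707, 0.001, -0.002]
contact_force: [1.2, 0.4, -0.3]
gripper_width: 85.1
```

Emit:
send_rows --translation '[[-25,0,40],[0,0,0],[0,0,0],[0,0,0],[0,0,0]]' --dr '[[0,0,0],[0,0,0],[0,0,0],[0,0,0],[0,0,0]]' --grip '[85,85,85,85,85]'

```text
clock: 5.0
position: [509.2, -22.8, 169.8]
ee_rot: [0.707, -0.707, 0.001, -0.001]
contact_force: [-0.1, 0.6, -0.1]
gripper_width: 85.1
```

```bash
python3 st.py
python3 - <<'E'
from h import *
im,ci=snap('wrist','w2.png')
print(arm.place_of('plug_center','wrist')[:2], arm.place_of('tray','wrist')[:1])
E
```

```text
5.0 [509.2 -22.8 169.8] w 85.1 F [-0.1  0.6 -0.1] T [ 0.01 -0.03  0.03]
[[0.0, -1.0, 0.002], [-1.0, -0.0, 0.0], [-0.0, -0.002, -1.0]] [ 0.27  0.25 -0.36  0.   -0.96 -0.27]
[{'xyz': [507.8, 23.2, 22.3], 'confidence': 0.66}] [{'xyz': [516.8, 24.9, 3.7], 'confidence': 0.64}]
```

View pics/w2.png

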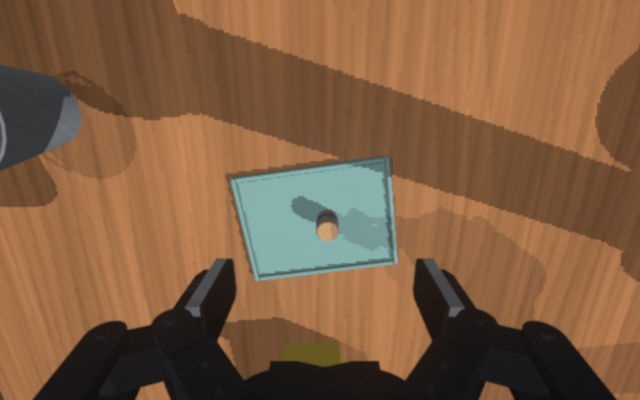

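Run:
```python
from h import *
im=cv2.imread('pics/w2.png'); c=cv2.resize(im[190:250,290:370],None,fx=8,fy=8,interpolation=cv2.INTER_CUBIC); cv2.imwrite('pics/w2z.png',c)
ci=arm.camera_info('wrist')
for p in [(327,231),(327,228)]: print(atz(ci,*p,39))
```

```text
[506.72329732  21.21784248  39.        ]
[506.73465535  18.09489149  39.        ]
```

View pics/w2z.png

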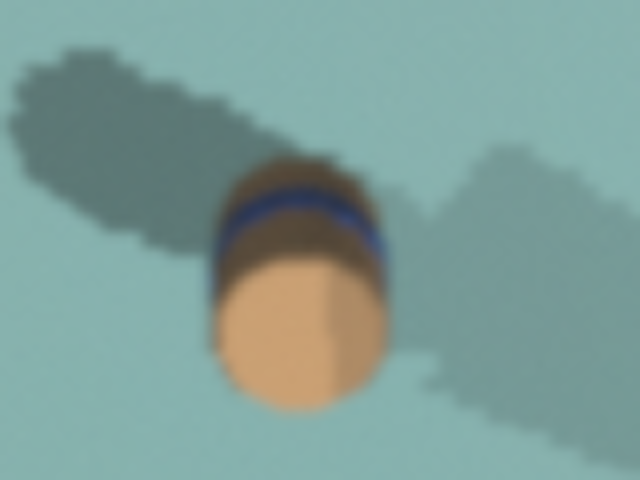

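Emit:
send_rows --translation '[[-25,1,0],[-20,1.5,40],[0,0,50],[0,0,35],[0,0,15]]' --dr '[[0,0,0],[0,0,0],[0,0,0],[0,0,0],[0,0,0]]' --grip '[85,85,70,60,50]'

```text
clock: 5.78
position: [505.1, 22.5, 27.0]
ee_rot: [0.708, -0.707, -0.001, 0.001]
contact_force: [0.3, 0.8, 1.5]
gripper_width: 50.2
```

Emit:
send_rows --translation '[[0,0,4],[0,0,3],[0,0,0],[0,0,0],[0,0,0]]' --dr '[[0,0,0],[0,0,0],[0,0,0],[0,0,0],[0,0,0]]' --grip '[50,50,50,50,50]'

```text
clock: 6.4
position: [506.3, 23.0, 22.2]
ee_rot: [0.708, -0.707, 0.0, -0.001]
contact_force: [-0.6, -1.1, 0.3]
gripper_width: 49.6
```

```bash
python3 st.py
python3 - <<'E'
from h import *
im,ci=snap('wrist','w3.png')
E
```

```text
6.4 [506.3  23.   22.2] w 49.6 F [-0.6 -1.1  0.3] T [0.03 0.01 0.  ]
[[0.002, -1.0, 0.001], [-1.0, -0.002, 0.0], [-0.0, -0.001, -1.0]] [ 0.37  0.45 -0.53  0.   -0.59 -0.36]
```

View pics/w3.png

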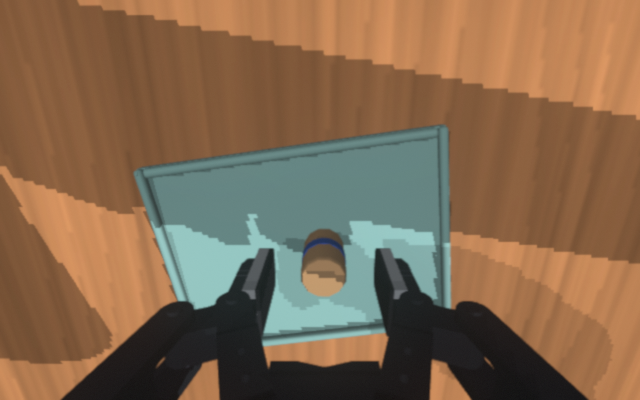

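Run:
```python
from h import *
im=cv2.imread('pics/w3.png'); c=cv2.resize(im[215:310,230:420],None,fx=4,fy=4,interpolation=cv2.INTER_CUBIC); cv2.imwrite('pics/w3z.png',c)
ci=arm.camera_info('wrist')
for p in [(323.5,281),(323.5,278)]: print(atz(ci,*p,39))
```

```text
[506.92046772  23.29304158  39.        ]
[506.92187647  21.67198277  39.        ]
```

View pics/w3z.png

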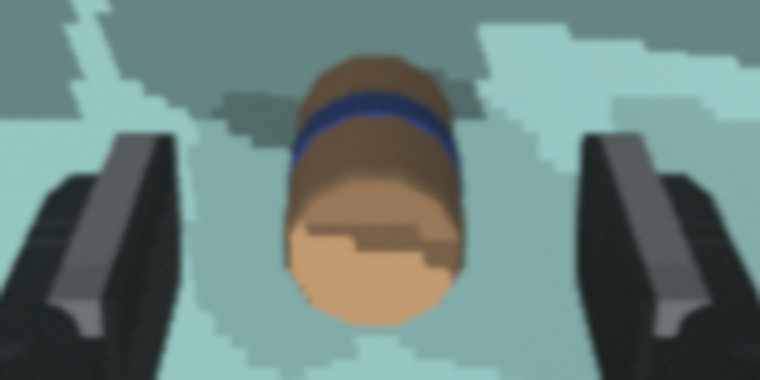

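Emit:
send_rows --translation '[[1,0,0],[0,0,0],[0,0,0],[0,0,0],[0,0,0]]' --dr '[[0,0,0],[0,0,0],[0,0,0],[0,0,0],[0,0,0]]' --grip '[50,15,15,15,15]'

```text
clock: 7.08
position: [506.2, 21.9, 22.0]
ee_rot: [0.708, -0.706, 0.0, -0.0]
contact_force: [0.5, -0.6, 3.3]
gripper_width: 18.8
```

Emit:
send_rows --translation '[[0,0,0],[0,0,0],[0,0,-10],[0,0,-30],[0,0,-60]]' --dr '[[0,0,0],[0,0,0],[0,0,0],[0,0,0],[0,0,0]]' --grip '[15,15,15,15,15]'

```text
clock: 7.7
position: [504.1, 21.4, 120.8]
ee_rot: [0.707, -0.707, -0.002, 0.003]
contact_force: [1.3, 0.6, -0.1]
gripper_width: 18.8
```

Emit:
send_rows --translation '[[0,0,-60],[0,0,-40],[0,0,0],[0,0,0],[0,0,0]]' --dr '[[0,0,0],[0,0,0],[0,0,0],[0,0,0],[0,0,0]]' --grip '[15,15,15,15,15]'

```text
clock: 8.32
position: [505.1, 21.7, 220.1]
ee_rot: [0.708, -0.707, -0.001, 0.001]
contact_force: [0.8, -1.0, -0.0]
gripper_width: 18.7
```

```bash
python3 st.py
python3 - <<'E'
from h import *
im,ci=snap('wrist','w4.png')
c=cv2.resize(im[200:350,220:420,::-1],None,fx=4,fy=4,interpolation=cv2.INTER_CUBIC); cv2.imwrite('pics/w4z.png',c)
E
```

```text
8.32 [505.1  21.7 220.1] w 18.7 F [ 0.8 -1.  -0. ] T [-0.    0.    0.04]
[[0.001, -1.0, -0.003], [-1.0, -0.001, -0.001], [0.001, 0.003, -1.0]] [ 0.36  0.19 -0.29 -0.   -1.09 -0.36]
```

View pics/w4z.png

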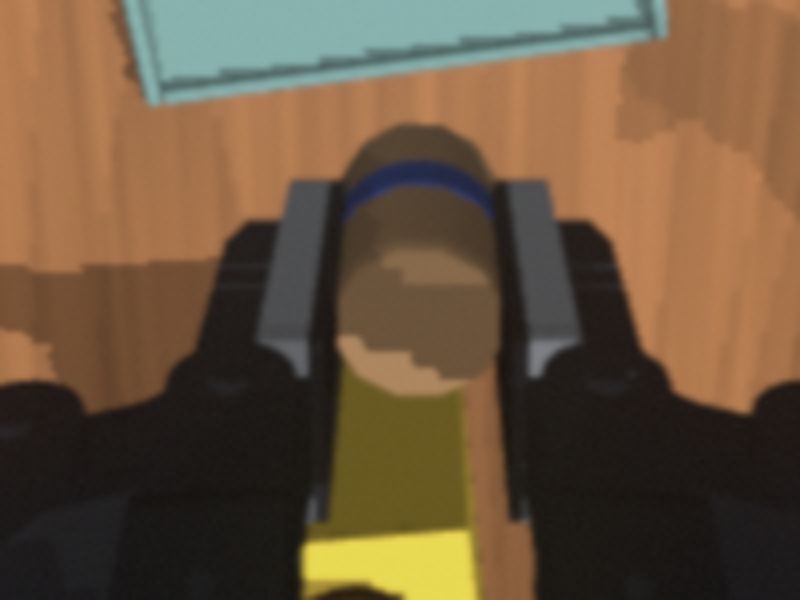

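Run:
```python
from h import *
ci=arm.camera_info('wrist'); p=arm.read_state()['position']; print(p, atz(ci,324.2,280,p[2]+17)-p, atz(ci,324.2,280,p[2]+14)-p)
```

```text
[505.26283077  21.68700989 220.21478045] [ 0.43813098 -0.26258272 17.        ] [ 0.42852328  1.73470182 14.        ]
```

Emit:
send_rows --translation '[[60,-4,0],[60,-4,0],[60,-4,0],[60,-4,0],[50,-1,0]]' --dr '[[0,0,0],[0,0,0],[0,0,0],[0,0,0],[0,0,0]]' --grip '[15,15,15,15,15]'

```text
clock: 9.0
position: [523.1, -270.2, 220.3]
ee_rot: [0.707, -0.707, -0.001, 0.001]
contact_force: [1.1, 0.4, 0.1]
gripper_width: 18.5
```

Emit:
send_rows --translation '[[13,0,0],[0,0,20],[0,0,20],[0,0,0],[0,0,0]]' --dr '[[0,0,0],[0,0,0],[0,0,0],[0,0,0],[0,0,0]]' --grip '[15,15,15,15,15]'

```text
clock: 9.62
position: [524.0, -280.8, 182.2]
ee_rot: [0.708, -0.706, 0.0, 0.0]
contact_force: [-0.3, 0.0, -0.6]
gripper_width: 18.4
```

```bash
python3 st.py
python3 - <<'E'
from h import *
im,ci=snap('wrist','w5.png')
c=cv2.resize(im[180:330,220:420,::-1],None,fx=4,fy=4,interpolation=cv2.INTER_CUBIC); cv2.imwrite('pics/w5z.png',c)
for n in ['tube_mouth','plug_center']: print(n,arm.place_of(n,'wrist')[:1])
E
```

```text
9.62 [ 524.  -280.8  182.2] w 18.4 F [-0.3  0.  -0.6] T [-0.01  0.02 -0.01]
[[0.003, -1.0, 0.0], [-1.0, -0.003, -0.001], [0.001, -0.0, -1.0]] [-0.22  0.37 -0.14  0.   -1.06  0.22]
tube_mouth [{'xyz': [520.4, -283.6, 140.6], 'confidence': 0.95}]
plug_center [{'xyz': [523.2, -279.6, 183.7], 'confidence': 0.59}]
```

View pics/w5z.png

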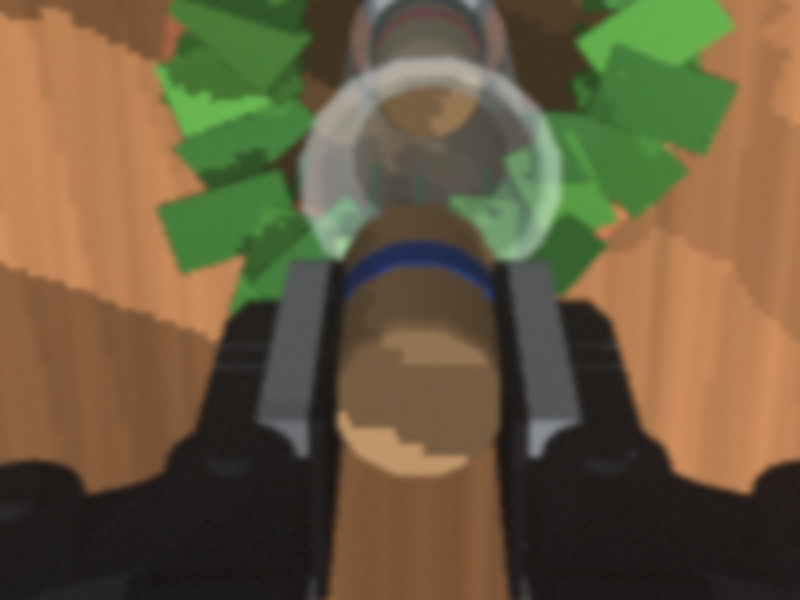

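Run:
```python
from h import *
ci=arm.camera_info('wrist'); a=np.linspace(0,2*np.pi,73)
for x,y in [(522.5,-281.3),(521.5,-281.3),(521.5,-283)]:
    P=np.c_[x+22*np.cos(a),y+22*np.sin(a),137+0*a]; q=proj(ci,P); print(x,y,'left',(q[:,0].min()-220)*4,'right',(q[:,0].max()-220)*4,'top',(q[:,1].min()-180)*4,'bot',(q[:,1].max()-180)*4)
p=arm.read_state()['position']
P=np.c_[p[0]+.4+11*np.cos(a),p[1]+11*np.sin(a),p[2]+17+0*a]; q=proj(ci,P); print('plug top',(q.min(0)-[220,180])*4,(q.max(0)-[220,180])*4)
```

```text
522.5 -281.3 left 294.78156310932536 right 564.5197062976974 top 51.11680961976174 bot 298.846910972154
521.5 -281.3 left 300.90893119686507 right 570.6512544771549 top 51.134886582536865 bot 298.8657424294122
521.5 -283 left 300.61991976749505 right 571.0870528563664 top 40.84737345403778 bot 289.91499922283424
plug top [321.73572562 318.65817947] [511.02332478 481.43481045]
```

Emit:
send_rows --translation '[[0,1.5,0],[0,0,10],[0,0,10],[0,0,8],[0,0,0]]' --dr '[[0,0,0],[0,0,0],[0,0,0],[0,0,0],[0,0,0]]' --grip '[15,15,15,15,15]'

```text
clock: 10.4
position: [521.4, -280.9, 152.5]
ee_rot: [0.708, -0.707, -0.001, 0.001]
contact_force: [0.8, -0.7, -0.3]
gripper_width: 18.5
```

```bash
python3 st.py
python3 - <<'E'
from h import *
im,ci=snap('wrist','w6.png')
c=cv2.resize(im[180:330,220:420,::-1],None,fx=4,fy=4,interpolation=cv2.INTER_CUBIC); cv2.imwrite('pics/w6z.png',c)
E
```

```text
10.4 [ 521.4 -280.9  152.5] w 18.5 F [ 0.8 -0.7 -0.3] T [-0.02  0.01 -0.08]
[[0.001, -1.0, -0.002], [-1.0, -0.001, 0.001], [-0.001, 0.002, -1.0]] [-0.22  0.4  -0.18 -0.   -0.99  0.22]
```

View pics/w6z.png

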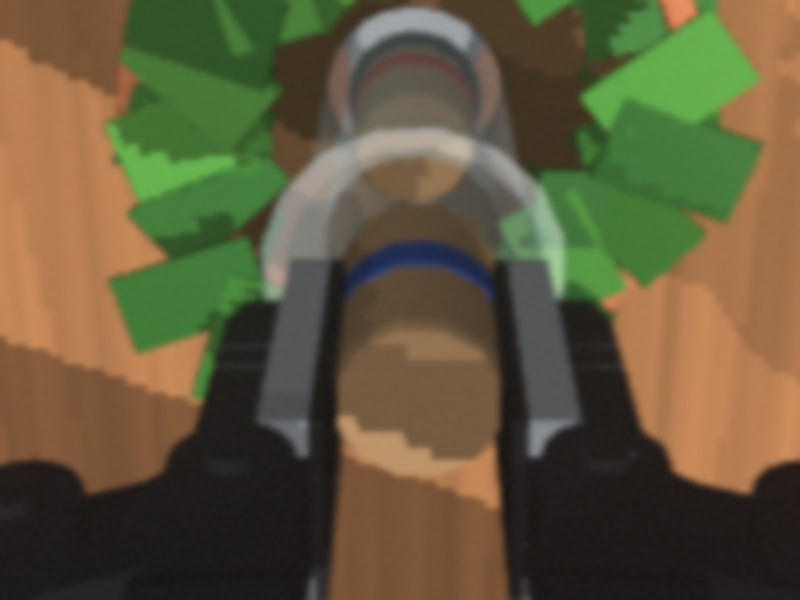

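Run:
```python
from h import *
ci=arm.camera_info('wrist'); a=np.linspace(0,2*np.pi,73)
for x,y in [(522.3,-281),(522.3,-280)]:
    P=np.c_[x+22*np.cos(a),y+22*np.sin(a),137+0*a]; q=proj(ci,P); print(x,y,'left',(q[:,0].min()-220)*4,'right',(q[:,0].max()-220)*4,'top',(q[:,1].min()-180)*4,'bot',(q[:,1].max()-180)*4)
print(arm.read_state()['position'])
```

```text
522.3 -281 left 260.38024023472826 right 572.2351724788264 top 122.23830122824859 bot 401.54503340978727
522.3 -280 left 260.65466669216244 right 571.9394921690896 top 129.10659008418304 bot 407.38835941236744
[ 521.81889317 -281.11097035  153.14284744]
```

Emit:
send_rows --translation '[[0,0,6],[0,0,6],[0,0,1],[0,0,0],[0,0,0]]' --dr '[[0,0,0],[0,0,0],[0,0,0],[0,0,0],[0,0,0]]' --grip '[15,15,15,15,15]'

```text
clock: 11.08
position: [522.2, -281.1, 140.9]
ee_rot: [0.708, -0.707, 0.0, -0.0]
contact_force: [0.3, 0.0, -1.1]
gripper_width: 18.7
```

```bash
python3 st.py
python3 - <<'E'
from h import *
im,ci=snap('wrist','w7.png')
c=cv2.resize(im[180:330,220:420,::-1],None,fx=4,fy=4,interpolation=cv2.INTER_CUBIC); cv2.imwrite('pics/w7z.png',c)
E
```

```text
11.07 [ 522.2 -281.1  140.9] w 18.7 F [ 0.3  0.  -1.1] T [-0.02 -0.04  0.03]
[[0.002, -1.0, 0.0], [-1.0, -0.002, -0.0], [0.0, -0.0, -1.0]] [-0.22  0.41 -0.2   0.   -0.96  0.22]
```

View pics/w7z.png

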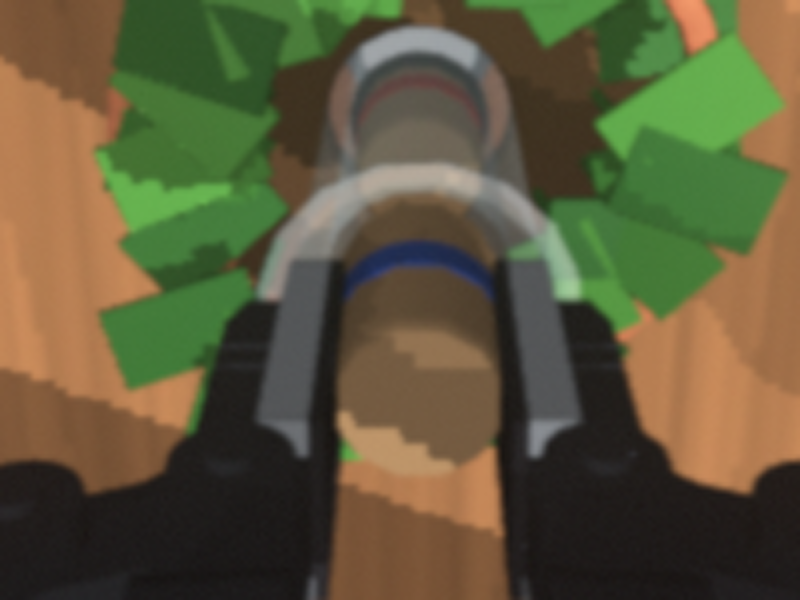

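Emit:
send_rows --translation '[[0,0,0],[0,0,0],[0,0,0],[0,0,-20],[0,0,-40]]' --dr '[[0,0,0],[0,0,0],[0,0,0],[0,0,0],[0,0,0]]' --grip '[35,45,55,60,60]'

```text
clock: 11.75
position: [520.8, -280.7, 199.5]
ee_rot: [0.708, -0.707, -0.002, 0.001]
contact_force: [-0.2, -0.0, -0.2]
gripper_width: 60.2
```

Emit:
send_rows --translation '[[0,0,-40],[0,0,0],[0,0,0],[0,0,0],[0,0,0]]' --dr '[[0,0,0],[0,0,0],[0,0,0],[0,0,0],[0,0,0]]' --grip '[85,85,85,85,85]'

```text
clock: 12.38
position: [521.6, -281.0, 239.6]
ee_rot: [0.708, -0.707, -0.001, 0.001]
contact_force: [-0.2, -0.5, 0.3]
gripper_width: 84.9
```

```bash
python3 st.py
python3 - <<'E'
from h import *
im,ci=snap('wrist','w8.png')
c=cv2.resize(im[100:300,220:420,::-1],None,fx=3,fy=3,interpolation=cv2.INTER_CUBIC); cv2.imwrite('pics/w8z.png',c)
for n in ['tube_mouth','plug_center']: print(n,arm.place_of(n,'wrist')[:1])
E
```

```text
12.38 [ 521.6 -281.   239.6] w 84.9 F [-0.2 -0.5  0.3] T [ 0.02  0.02 -0.04]
[[0.001, -1.0, -0.002], [-1.0, -0.001, 0.001], [-0.001, 0.002, -1.0]] [-0.22  0.32 -0.06 -0.   -1.19  0.22]
tube_mouth [{'xyz': [520.8, -282.4, 140.5], 'confidence': 0.77}]
plug_center [{'xyz': [523.4, -277.9, 106.6], 'confidence': 0.56}]
```

View pics/w8z.png

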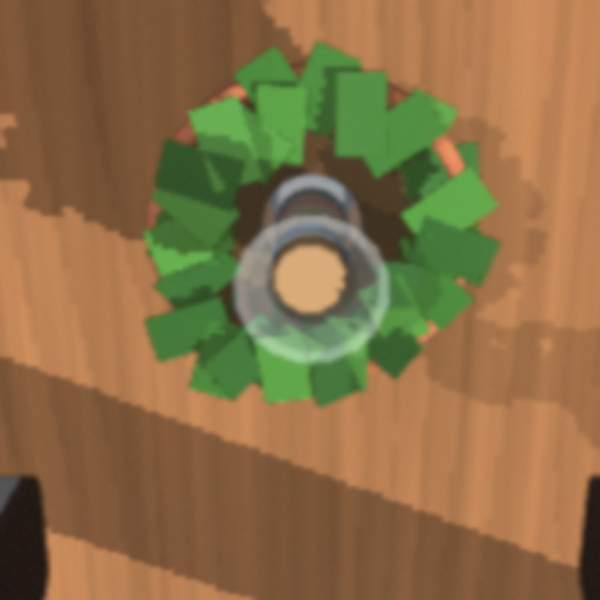

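Emit:
send_rows --translation '[[-60,0,0],[-60,0,0],[-60,0,0],[-60,0,0],[-60,0,0]]' --dr '[[0,0,0],[0,0,0],[0,0,0],[0,0,0],[0,0,0]]' --grip '[85,85,85,85,85]'

```text
clock: 13.15
position: [521.3, 20.8, 240.9]
ee_rot: [0.708, -0.707, 0.0, -0.0]
contact_force: [1.1, 0.1, 0.0]
gripper_width: 85.1
```

Emit:
send_rows --translation '[[-60,0,0],[-60,0,0],[-40,0,0],[0,0,0],[0,0,0]]' --dr '[[0,0,0],[0,0,0],[0,0,0],[0,0,0],[0,0,0]]' --grip '[85,85,85,85,85]'

```text
clock: 13.78
position: [521.1, 178.7, 240.5]
ee_rot: [0.708, -0.706, -0.0, 0.0]
contact_force: [-0.2, -0.2, -0.3]
gripper_width: 84.9
```

```bash
python3 st.py
python3 - <<'E'
from h import *
im,ci=snap('wrist','w9.png')
for n in ['rod_center','holder_hole0','holder']: print(n,arm.place_of(n,'wrist')[:1])
E
```

```text
13.78 [521.1 178.7 240.5] w 84.9 F [-0.2 -0.2 -0.3] T [-0.02 -0.02  0.05]
[[0.002, -1.0, -0.001], [-1.0, -0.002, -0.0], [0.0, 0.001, -1.0]] [ 0.62  0.25 -0.16  0.   -1.16 -0.62]
rod_center [{'xyz': [519.9, 227.8, 76.5], 'confidence': 0.58}]
holder_hole0 []
holder [{'xyz': [521.9, 257.0, -0.3], 'confidence': 0.85}]
```

View pics/w9.png

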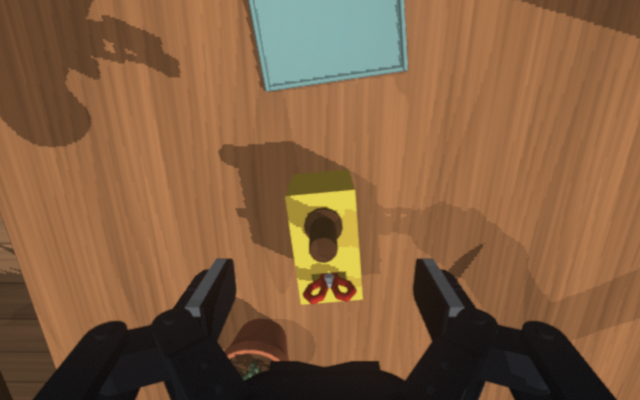

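Run:
```python
from h import *
im=cv2.imread('pics/w9.png'); c=cv2.resize(im[160:320,250:400],None,fx=5,fy=5,interpolation=cv2.INTER_CUBIC)[:,:]; c=cv2.resize(c,(560,600)); 
c=cv2.resize(im[160:310,250:400],(600,600),interpolation=cv2.INTER_CUBIC); cv2.imwrite('pics/w9z.png',c)
```

```text
(no output)
```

View pics/w9z.png

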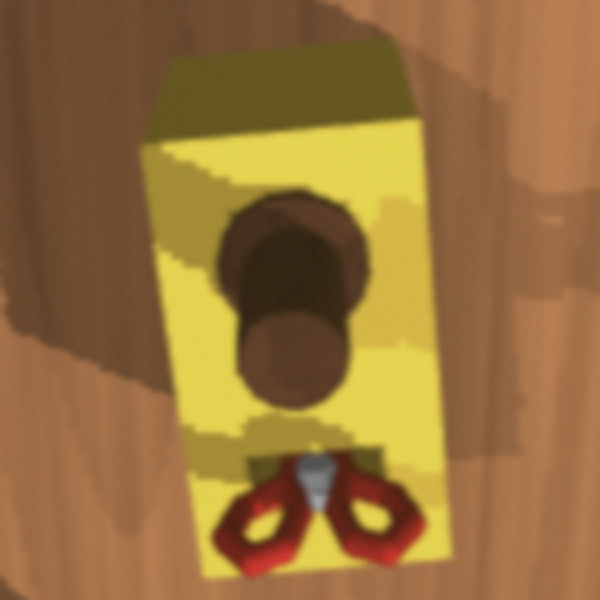

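Run:
```python
from h import *
ci=arm.camera_info('wrist')
z=lambda x,y:(250+x/4-.4,160+y/4-.4)
C=[atz(ci,*z(*p),85)[:2] for p in [(140,142),(420,118),(452,558),(203,578)]]; print(np.round(C,1), 'ctr',np.mean(C,0))
for i in range(4): print(np.linalg.norm(C[i]-C[(i+1)%4]), np.degrees(np.arctan2(*(C[(i+1)%4]-C[i])[::-1])))
print('handle',atz(ci,*z(294,359),140),'guard',atz(ci,*z(294,262),91))
```

```text
[[561.5 194.2]
 [491.7 187.8]
 [478.6 317.9]
 [549.  324.7]] ctr [520.2076645  256.14383258]
70.08966170981458 -174.83418251582646
130.70494900895696 95.75408342241289
70.70474155136867 5.521925691681899
131.13952751337348 -84.5160107168066
handle [522.81400721 225.245305   140.        ] guard [523.02261107 224.18088085  91.        ]
```

Emit:
send_rows --translation '[[-47,-1.8,0],[0,0,0],[0,0,30],[0,0,50],[0,0,45]]' --dr '[[0,0,0],[0,0,-5.5],[0,0,0],[0,0,0],[0,0,0]]' --grip '[85,85,85,85,85]'

```text
clock: 14.6
position: [523.1, 225.0, 114.7]
ee_rot: [0.74, -0.672, 0.0, -0.0]
contact_force: [-0.2, 0.2, -0.8]
gripper_width: 84.7
```

Emit:
send_rows --translation '[[0,0,18],[0,0,0],[0,0,0],[0,0,0],[0,0,0]]' --dr '[[0,0,0],[0,0,0],[0,0,0],[0,0,0],[0,0,0]]' --grip '[70,60,50,50,50]'

```text
clock: 15.22
position: [523.4, 226.2, 98.7]
ee_rot: [0.741, -0.672, 0.0, -0.001]
contact_force: [-0.1, -0.1, -0.3]
gripper_width: 50.2
```

```bash
python3 st.py
python3 - <<'E'
from h import *
im,ci=snap('wrist','w10.png')
c=cv2.resize(im[180:330,220:420,::-1],None,fx=4,fy=4,interpolation=cv2.INTER_CUBIC); cv2.imwrite('pics/w10z.png',c)
E
```

```text
15.22 [523.4 226.2  98.7] w 50.2 F [-0.1 -0.1 -0.3] T [-0.03  0.02  0.01]
[[0.097, -0.995, 0.002], [-0.995, -0.097, 0.001], [-0.001, -0.002, -1.0]] [ 0.69  0.42 -0.3   0.   -0.84 -0.59]
```

View pics/w10z.png

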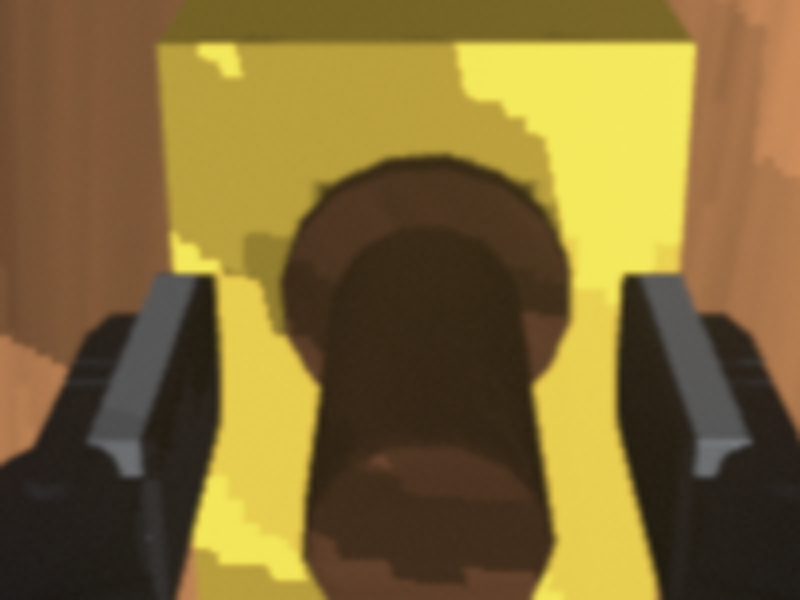

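Emit:
send_rows --translation '[[0,0,0],[0,0,0],[0,0,0],[0,0,0],[0,0,0]]' --dr '[[0,0,0],[0,0,0],[0,0,0],[0,0,0],[0,0,0]]' --grip '[10,10,10,10,10]'

```text
clock: 15.9
position: [523.2, 226.1, 98.1]
ee_rot: [0.741, -0.672, 0.0, -0.0]
contact_force: [-2.0, 0.6, 3.5]
gripper_width: 24.9
```

```bash
python3 st.py
python3 - <<'E'
from h import *
ci=arm.camera_info('wrist')
print(atz(ci,327,311,140))
im,ci=snap('wrist','w11.png')
c=cv2.resize(im[180:330,220:420,::-1],None,fx=4,fy=4,interpolation=cv2.INTER_CUBIC); cv2.imwrite('pics/w11z.png',c)
E
```

```text
15.9 [523.2 226.1  98.1] w 24.9 F [-2.   0.6  3.5] T [ 0.04  0.21 -0.03]
[[0.098, -0.995, 0.001], [-0.995, -0.098, 0.0], [-0.0, -0.001, -1.0]] [ 0.69  0.42 -0.3   0.   -0.84 -0.59]
[522.65815662 223.0363976  140.        ]
```

View pics/w11z.png

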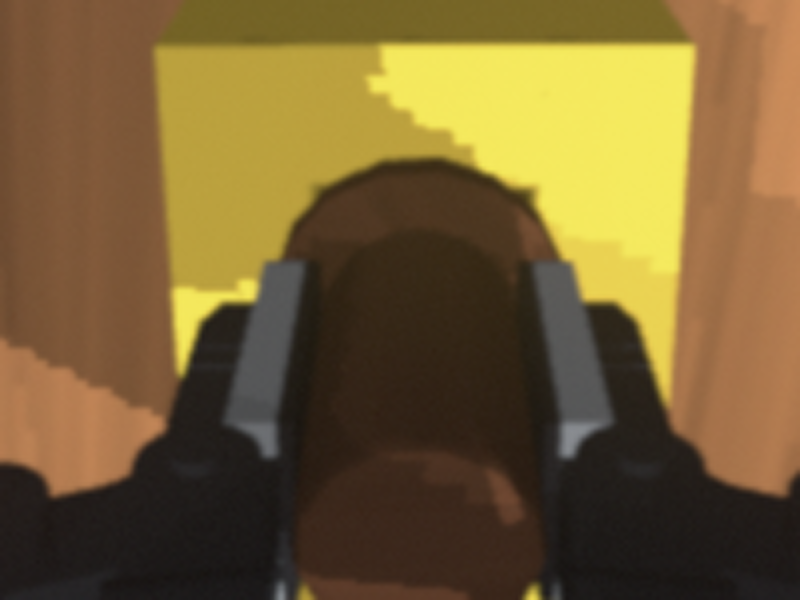

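Emit:
send_rows --translation '[[0,0,-10],[0,0,-25],[0,0,-40],[0,0,-50],[0,0,-30]]' --dr '[[0,0,0],[0,0,0],[0,0,0],[0,0,0],[0,0,0]]' --grip '[10,10,10,10,10]'

```text
clock: 16.58
position: [523.4, 226.1, 255.5]
ee_rot: [0.741, -0.672, 0.0, -0.001]
contact_force: [0.1, -0.9, -1.8]
gripper_width: 24.8
```

```bash
python3 st.py
python3 - <<'E'
from h import *
im,ci=snap('wrist','w12.png')
im,ci=snap('scene','s12.png')
c=cv2.resize(im[180:300,340:500,::-1],None,fx=5,fy=5,interpolation=cv2.INTER_CUBIC); cv2.imwrite('pics/s12z.png',c)
E
```

```text
16.57 [523.4 226.1 255.5] w 24.8 F [ 0.1 -0.9 -1.8] T [-0.02 -0.09 -0.01]
[[0.097, -0.995, 0.002], [-0.995, -0.097, 0.002], [-0.001, -0.003, -1.0]] [ 0.69  0.27 -0.09  0.   -1.2  -0.59]
```

View pics/w12.png

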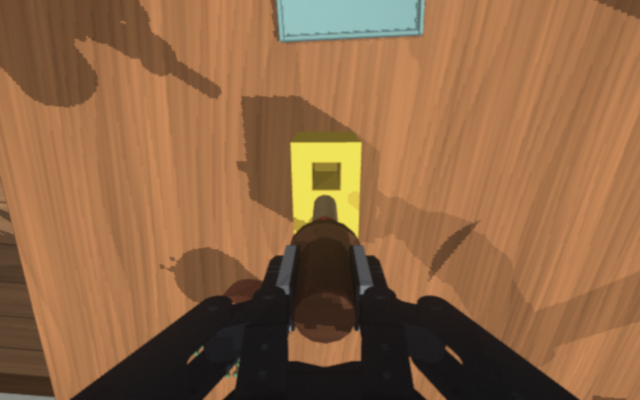

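View pics/s12z.png

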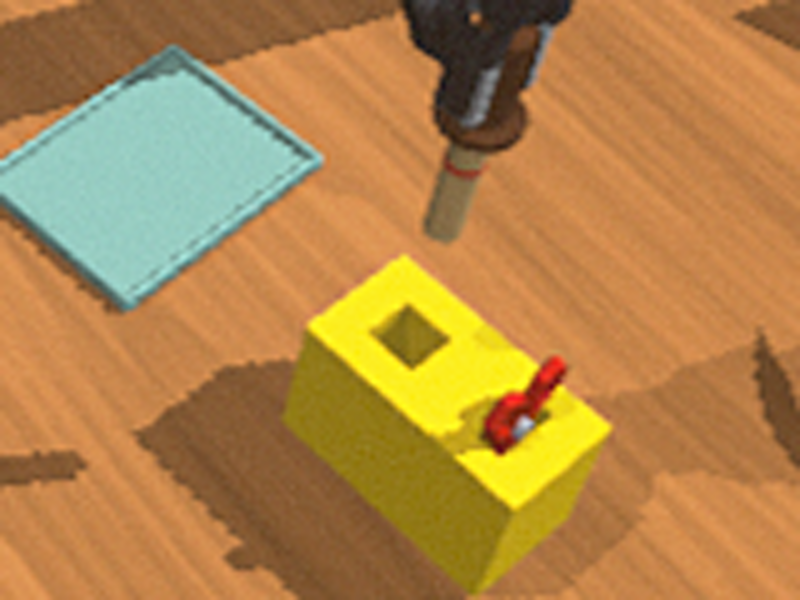

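Run:
```python
from h import *
im=cv2.imread('pics/w12.png'); c=cv2.resize(im[130:250,270:390],None,fx=5,fy=5,interpolation=cv2.INTER_CUBIC); cv2.imwrite('pics/w12z.png',c)
ci=arm.camera_info('wrist'); p=arm.read_state()['position']; a=np.linspace(0,6.283,73)
print(p)
for dy in (0,-2):
  for h,r in [(0,9),(47,9),(75,20),(81,20),(130,13)]:
    q=proj(ci,np.c_[p[0]+r*np.cos(a),p[1]+dy+r*np.sin(a),p[2]-88+h+0*a]); print(dy,h,np.round(q.min(0),1),np.round(q.max(0),1))
```

```text
[524.55711125 226.72637471 256.95325392]
0 0 [314.  191.7] [337.1 213.4]
0 47 [311.1 215.1] [339.3 240.8]
0 75 [288.9 216.1] [361.  280.3]
0 81 [287.7 220.5] [362.2 286.5]
0 130 [290.8 289.5] [357.5 344. ]
-2 0 [314.2 189.3] [337.4 211.1]
-2 47 [311.4 212.1] [339.7 238. ]
-2 75 [289.2 212.6] [361.5 277.3]
-2 81 [287.9 217. ] [362.7 283.5]
-2 130 [291.2 285. ] [358.1 340.1]
```

View pics/w12z.png

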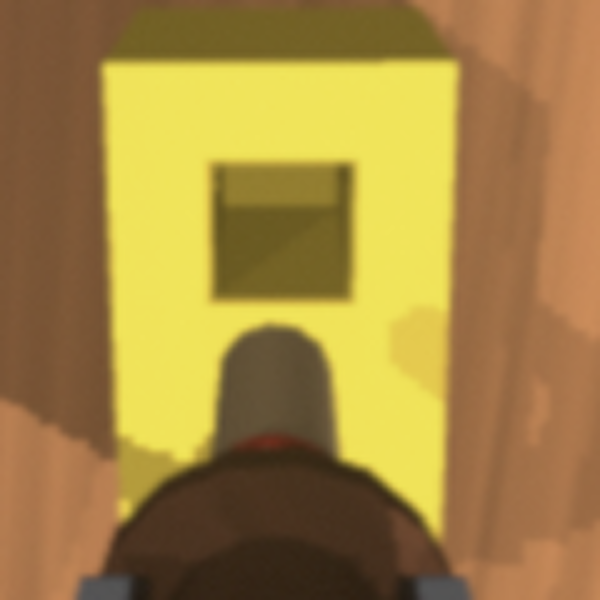

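Run:
```python
from h import *
ci=arm.camera_info('wrist'); print(arm.read_state()['position'],atz(ci,326.4,176.1,85))
```

```text
[524.55711125 226.72637471 256.95325392] [523.85805349 228.29407171  85.        ]
```

Emit:
send_rows --translation '[[45,4.6,0],[60,6.1,0],[60,6.1,0],[60,6.1,0],[60,6.1,0]]' --dr '[[0,0,0],[0,0,0],[0,0,0],[0,0,0],[0,0,0]]' --grip '[10,10,10,10,10]'

```text
clock: 17.3
position: [520.8, -62.3, 251.4]
ee_rot: [0.741, -0.672, -0.001, 0.001]
contact_force: [1.6, 0.3, -1.1]
gripper_width: 24.6
```

Emit:
send_rows --translation '[[60,6.1,0],[60,6.1,0],[55,5.6,0],[45,4.5,0],[0,0,0]]' --dr '[[0,0,0],[0,0,0],[0,0,0],[0,0,0],[0,0,0]]' --grip '[10,10,10,10,10]'

```text
clock: 17.92
position: [519.9, -284.0, 250.4]
ee_rot: [0.739, -0.674, -0.002, 0.001]
contact_force: [-0.5, 0.5, -1.2]
gripper_width: 24.8
```

```bash
python3 st.py
python3 - <<'E'
from h import *
im,ci=snap('wrist','w13.png')
c=cv2.resize(im[130:280,220:420,::-1],None,fx=4,fy=4,interpolation=cv2.INTER_CUBIC); cv2.imwrite('pics/w13z.png',c)
p=arm.read_state()['position']; print(p); a=np.linspace(0,6.283,73)
for x,y in [(522.3,-281)]:
    P=np.c_[x+22*np.cos(a),y+22*np.sin(a),137+0*a]; q=proj(ci,P); print(x,y,(q.min(0)-[220,130])*4,(q.max(0)-[220,130])*4)
E
```

```text
17.93 [ 519.9 -284.   250.4] w 24.8 F [-0.5  0.5 -1.2] T [ 0.11  0.01 -0.01]
[[0.093, -0.996, -0.004], [-0.996, -0.093, 0.001], [-0.002, 0.003, -1.0]] [-0.23  0.32 -0.04 -0.   -1.21  0.32]
[ 520.03051444 -282.54350488  250.68839108]
522.3 -281 [301.85922244 163.61488184] [506.85672909 357.77088085]
```

View pics/w13z.png

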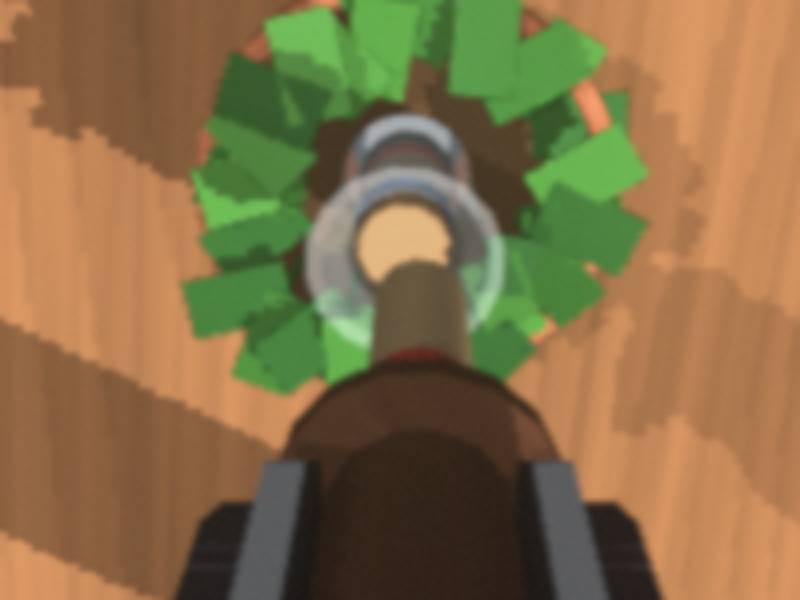

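Emit:
send_rows --translation '[[0,-2.2,0],[0,0,12],[0,0,12],[0,0,8],[0,0,0]]' --dr '[[0,0,0],[0,0,0],[0,0,0],[0,0,0],[0,0,0]]' --grip '[10,10,10,10,10]'

```text
clock: 18.6
position: [522.9, -281.1, 219.6]
ee_rot: [0.741, -0.672, -0.001, 0.0]
contact_force: [0.2, 0.1, -0.9]
gripper_width: 24.7
```

```bash
python3 st.py
python3 - <<'E'
from h import *
im,ci=snap('wrist','w14.png')
c=cv2.resize(im[130:280,220:420,::-1],None,fx=4,fy=4,interpolation=cv2.INTER_CUBIC); cv2.imwrite('pics/w14z.png',c)
p=arm.read_state()['position']; print(p); a=np.linspace(0,6.283,73)
for x,y in [(522.3,-281)]:
    P=np.c_[x+22*np.cos(a),y+22*np.sin(a),137+0*a]; q=proj(ci,P); print(x,y,(q.min(0)-[220,130])*4,(q.max(0)-[220,130])*4)
E
```

```text
18.6 [ 522.9 -281.1  219.6] w 24.7 F [ 0.2  0.1 -0.9] T [-0.02  0.01  0.  ]
[[0.098, -0.995, -0.002], [-0.995, -0.098, 0.001], [-0.001, 0.002, -1.0]] [-0.22  0.34 -0.09 -0.   -1.14  0.32]
[ 523.28683296 -281.32907952  220.36389043]
522.3 -281 [305.643094   191.18112857] [536.13051831 407.26541667]
```

View pics/w14z.png

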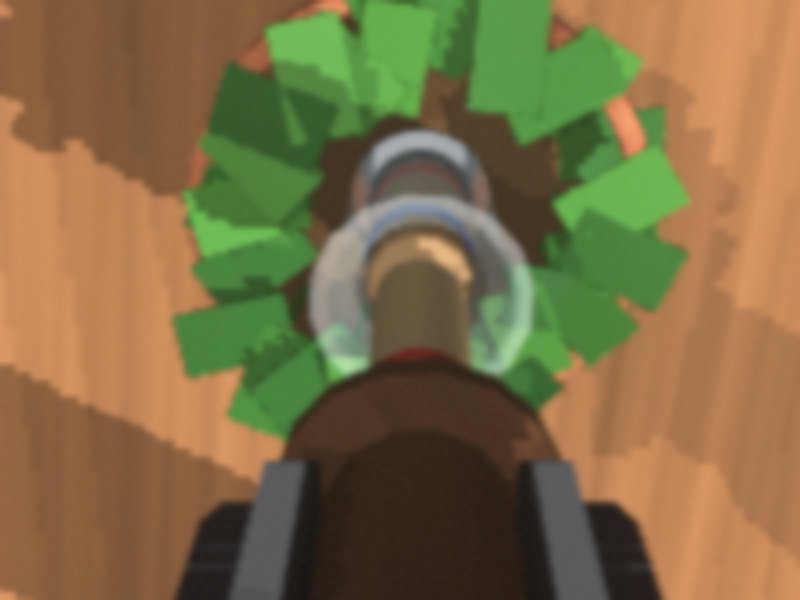

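Emit:
send_rows --translation '[[0,0.3,5],[0,0,5],[0,0,5],[0,0,3],[0,0,2]]' --dr '[[0,0,0],[0,0,0],[0,0,0],[0,0,0],[0,0,0]]' --grip '[10,10,10,10,10]'

```text
clock: 19.27
position: [523.3, -281.6, 200.8]
ee_rot: [0.741, -0.672, 0.0, -0.0]
contact_force: [0.7, 0.6, 3.0]
gripper_width: 24.4
```

Emit:
send_rows --translation '[[0,0,3],[0,0,3],[0,0,3],[0,0,2],[0,0,2]]' --dr '[[0,0,0],[0,0,0],[0,0,0],[0,0,0],[0,0,0]]' --grip '[10,10,10,10,10]'

```text
clock: 19.9
position: [523.2, -281.5, 187.7]
ee_rot: [0.741, -0.672, 0.0, -0.0]
contact_force: [0.8, 0.2, 2.3]
gripper_width: 24.9
```

Emit:
send_rows --translation '[[0,0,2],[0,0,2],[0,0,1],[0,0,1],[0,0,1]]' --dr '[[0,0,0],[0,0,0],[0,0,0],[0,0,0],[0,0,0]]' --grip '[10,10,10,10,10]'

```text
clock: 20.52
position: [523.1, -281.5, 180.7]
ee_rot: [0.741, -0.672, 0.0, -0.0]
contact_force: [1.3, -0.5, 2.5]
gripper_width: 24.7
```

Emit:
send_rows --translation '[[0,0,1],[0,0,1],[0,0,0],[0,0,0],[0,0,0]]' --dr '[[0,0,0],[0,0,0],[0,0,0],[0,0,0],[0,0,0]]' --grip '[10,10,10,10,10]'

```text
clock: 21.15
position: [522.9, -281.4, 178.5]
ee_rot: [0.741, -0.672, -0.0, 0.0]
contact_force: [1.3, -0.6, 2.0]
gripper_width: 24.8
```

Emit:
send_rows --translation '[[0,0,0.5],[0,0,0.5],[0,0,0],[0,0,0],[0,0,0]]' --dr '[[0,0,0],[0,0,0],[0,0,0],[0,0,0],[0,0,0]]' --grip '[10,10,10,10,10]'

```text
clock: 21.78
position: [523.2, -281.6, 178.1]
ee_rot: [0.741, -0.672, 0.0, -0.0]
contact_force: [1.3, 0.5, 3.5]
gripper_width: 24.4
```

Emit:
send_rows --translation '[[0,0,0.5],[0,0,0.5],[0,0,0],[0,0,0],[0,0,0]]' --dr '[[0,0,0],[0,0,0],[0,0,0],[0,0,0],[0,0,0]]' --grip '[10,10,10,10,10]'

```text
clock: 22.4
position: [523.3, -281.7, 178.0]
ee_rot: [0.741, -0.672, 0.001, -0.0]
contact_force: [0.8, 0.4, 8.5]
gripper_width: 24.7
```

Emit:
send_rows --translation '[[0,0,0.4],[0,0,0.2],[0,0,0],[0,0,0],[0,0,0]]' --dr '[[0,0,0],[0,0,0],[0,0,0],[0,0,0],[0,0,0]]' --grip '[10,10,10,10,10]'

```text
clock: 23.02
position: [523.4, -281.9, 178.0]
ee_rot: [0.741, -0.672, 0.001, 0.0]
contact_force: [-0.6, 1.2, 10.1]
gripper_width: 24.7
```

```bash
python3 st.py
python3 - <<'E'
from h import *
im,ci=snap('wrist','w15.png')
c=cv2.resize(im[130:280,220:420,::-1],None,fx=4,fy=4,interpolation=cv2.INTER_CUBIC); cv2.imwrite('pics/w15z.png',c)
im,ci=snap('scene','s15.png')
c=cv2.resize(im[90:180,250:370,::-1],None,fx=6,fy=6,interpolation=cv2.INTER_CUBIC); cv2.imwrite('pics/s15z.png',c)
print(arm.read_state()['contact_force'])
E
```

```text
23.02 [ 523.4 -281.9  178. ] w 24.7 F [-0.6  1.2 10.1] T [ 0.3   0.12 -0.01]
[[0.098, -0.995, 0.001], [-0.995, -0.098, -0.001], [0.002, -0.001, -1.0]] [-0.22  0.37 -0.15  0.   -1.05  0.32]
[ 0.17360167  0.27728119 10.31373272]
```

View pics/w15z.png

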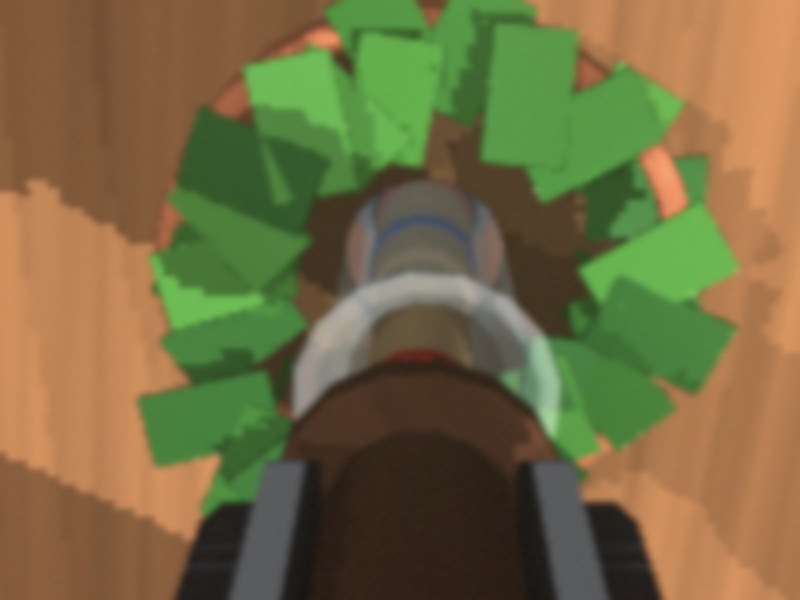

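View pics/s15z.png

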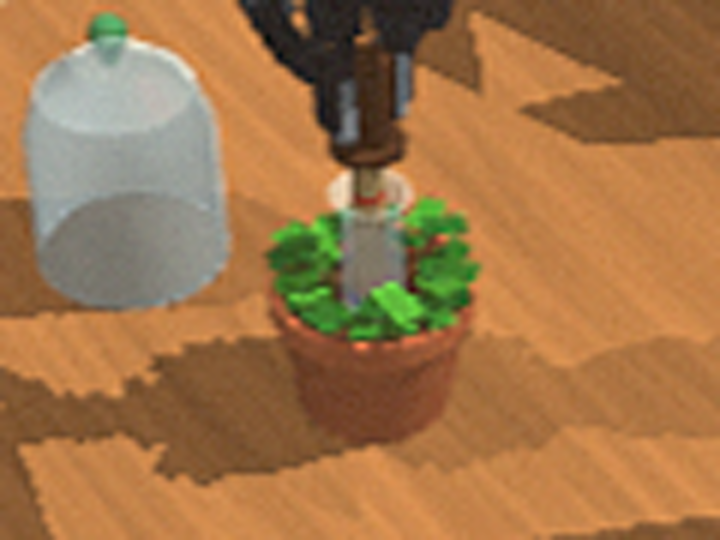

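Emit:
send_rows --translation '[[0,0,0],[0,0,0],[0,0,0],[0,0,0],[0,0,-5]]' --dr '[[0,0,0],[0,0,0],[0,0,0],[0,0,0],[0,0,0]]' --grip '[10,10,10,10,10]'

```text
clock: 23.75
position: [521.6, -280.9, 180.0]
ee_rot: [0.741, -0.672, -0.002, 0.0]
contact_force: [0.5, -0.0, -1.9]
gripper_width: 24.7
```

Emit:
send_rows --translation '[[0,0,-10],[0,0,-20],[0,0,-25],[0,0,-20],[0,0,0]]' --dr '[[0,0,0],[0,0,0],[0,0,0],[0,0,0],[0,0,0]]' --grip '[10,10,10,10,10]'

```text
clock: 24.38
position: [523.4, -281.6, 257.3]
ee_rot: [0.741, -0.672, 0.001, -0.001]
contact_force: [0.1, 0.5, -1.7]
gripper_width: 24.4
```

```bash
python3 st.py
python3 - <<'E'
from h import *
im,ci=snap('wrist','w16.png')
c=cv2.resize(im[130:280,220:420,::-1],None,fx=4,fy=4,interpolation=cv2.INTER_CUBIC); cv2.imwrite('pics/w16z.png',c)
print(arm.place_of('plug_center','wrist')[:1])
E
```

```text
24.38 [ 523.4 -281.6  257.3] w 24.4 F [ 0.1  0.5 -1.7] T [ 0.01 -0.09  0.04]
[[0.097, -0.995, 0.002], [-0.995, -0.097, -0.0], [0.001, -0.002, -1.0]] [-0.22  0.31 -0.03 -0.   -1.22  0.32]
[{'xyz': [521.6, -278.6, 73.1], 'confidence': 0.55}]
```

View pics/w16z.png

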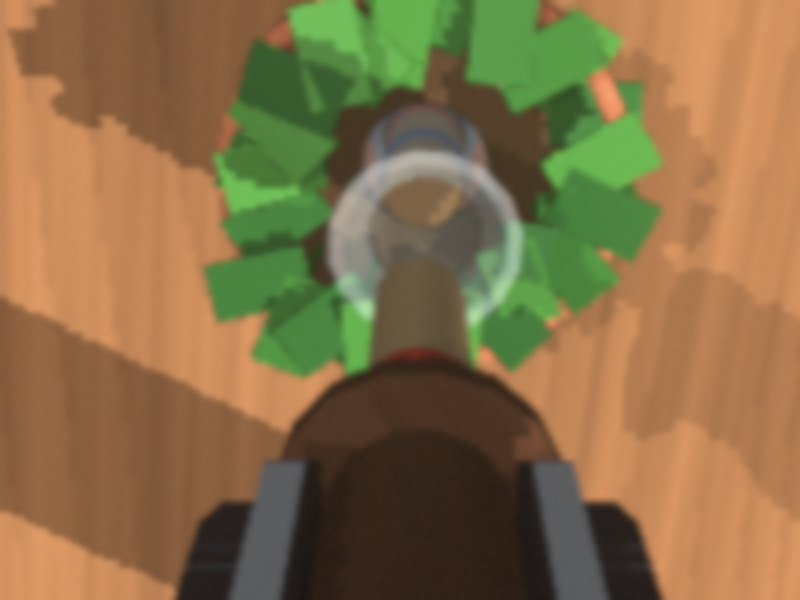

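Emit:
send_rows --translation '[[-45,-4.4,0],[-60,-5.8,0],[-60,-5.8,0],[-60,-5.9,0],[-60,-5.9,0]]' --dr '[[0,0,0],[0,0,0],[0,0,0],[0,0,0],[0,0,0]]' --grip '[10,10,10,10,10]'

```text
clock: 25.1
position: [521.8, 6.6, 254.7]
ee_rot: [0.741, -0.672, -0.001, 0.001]
contact_force: [1.6, -0.7, -1.0]
gripper_width: 25.1
```

Emit:
send_rows --translation '[[-60,-5.9,0],[-60,-5.9,0],[-55,-5.4,0],[-45,-4.4,0],[0,0,0]]' --dr '[[0,0,0],[0,0,0],[0,0,0],[0,0,0],[0,0,0]]' --grip '[10,10,10,10,10]'

```text
clock: 25.72
position: [522.1, 228.3, 253.9]
ee_rot: [0.742, -0.67, -0.001, 0.002]
contact_force: [-0.2, -0.6, -1.9]
gripper_width: 25.0
```

Emit:
send_rows --translation '[[0,0,20],[0,0,20],[0,0,20],[0,0,0],[0,0,0]]' --dr '[[0,0,0],[0,0,0],[0,0,0],[0,0,0],[0,0,0]]' --grip '[10,10,10,10,10]'

```text
clock: 26.35
position: [523.3, 225.5, 196.5]
ee_rot: [0.741, -0.672, 0.0, -0.0]
contact_force: [0.5, 0.7, -0.7]
gripper_width: 24.5
```

```bash
python3 st.py
python3 - <<'E'
from h import *
im,ci=snap('wrist','w17.png')
c=cv2.resize(im[130:280,220:420,::-1],None,fx=4,fy=4,interpolation=cv2.INTER_CUBIC); cv2.imwrite('pics/w17z.png',c)
E
```

```text
26.35 [523.3 225.5 196.5] w 24.5 F [ 0.5  0.7 -0.7] T [-0.05  0.03  0.02]
[[0.097, -0.995, 0.0], [-0.995, -0.097, -0.0], [0.0, -0.0, -1.0]] [ 0.69  0.32 -0.18  0.   -1.07 -0.59]
```

View pics/w17z.png

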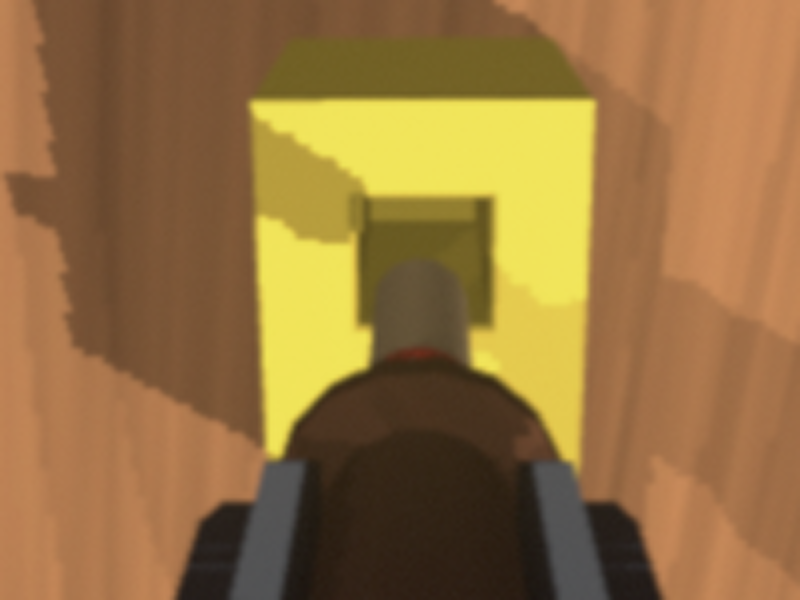

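Emit:
send_rows --translation '[[0,0.7,10],[0,0,15],[0,0,20],[0,0,20],[0,0,20]]' --dr '[[0,0,0],[0,0,0],[0,0,0],[0,0,0],[0,0,0]]' --grip '[10,10,10,10,10]'

```text
clock: 27.02
position: [521.9, 225.6, 109.5]
ee_rot: [0.741, -0.672, -0.0, 0.001]
contact_force: [0.4, 0.2, -1.6]
gripper_width: 24.8
```

Emit:
send_rows --translation '[[0,0,7],[0,0,3],[0,0,1],[0,0,0],[0,0,0]]' --dr '[[0,0,0],[0,0,0],[0,0,0],[0,0,0],[0,0,0]]' --grip '[10,10,10,10,10]'

```text
clock: 27.65
position: [522.5, 226.0, 100.7]
ee_rot: [0.741, -0.672, 0.0, -0.001]
contact_force: [-0.1, 0.6, -0.7]
gripper_width: 24.5
```

Emit:
send_rows --translation '[[0,0,1.5],[0,0,0],[0,0,0],[0,0,0],[0,0,0]]' --dr '[[0,0,0],[0,0,0],[0,0,0],[0,0,0],[0,0,0]]' --grip '[10,10,32,45,60]'

```text
clock: 28.28
position: [522.4, 225.9, 98.7]
ee_rot: [0.741, -0.672, 0.0, -0.0]
contact_force: [0.3, -0.6, 0.6]
gripper_width: 59.7
```

Emit:
send_rows --translation '[[0,0,0],[0,0,-10],[0,0,-30],[0,0,-40],[0,0,-50]]' --dr '[[0,0,0],[0,0,0],[0,0,0],[0,0,0],[0,0,0]]' --grip '[70,80,80,80,80]'

```text
clock: 28.9
position: [521.9, 225.5, 229.9]
ee_rot: [0.741, -0.672, -0.0, 0.001]
contact_force: [0.7, 1.2, -0.4]
gripper_width: 79.6
```

Emit:
send_rows --translation '[[40,4,-20],[0,0,0],[0,0,0],[0,0,0],[0,0,0]]' --dr '[[0,0,0],[0,0,0],[0,0,0],[0,0,0],[0,0,0]]' --grip '[80,80,80,80,80]'

```text
clock: 29.52
position: [522.0, 186.0, 247.8]
ee_rot: [0.741, -0.672, -0.0, 0.001]
contact_force: [-0.8, -0.2, 0.1]
gripper_width: 80.1
```

```bash
python3 st.py
python3 - <<'E'
from h import *
im,ci=snap('wrist','w18.png')
print(arm.place_of('rod_center','wrist')[:1])
snap('scene','s18.png')
for n in ['rod_center','plug_center','thyme_center','bucket_center','cloche_center']: print(n,[np.round(x['xyz'],1) for x in arm.place_of(n,'scene')[:1]])
E
```

```text
29.52 [522.  186.  247.8] w 80.1 F [-0.8 -0.2  0.1] T [-0.04 -0.02 -0.01]
[[0.098, -0.995, -0.001], [-0.995, -0.098, -0.001], [0.001, 0.001, -1.0]] [ 0.63  0.25 -0.14 -0.   -1.18 -0.54]
[{'xyz': [519.0, 224.2, 74.7], 'confidence': 0.79}]
rod_center [array([522.2, 229.7,  72.9])]
plug_center []
thyme_center [array([616.8, 449.2,  38.7])]
bucket_center [array([780.5, -88.5,  46.1])]
cloche_center [array([ 572.6, -466. ,   63.7])]
```

View pics/w18.png

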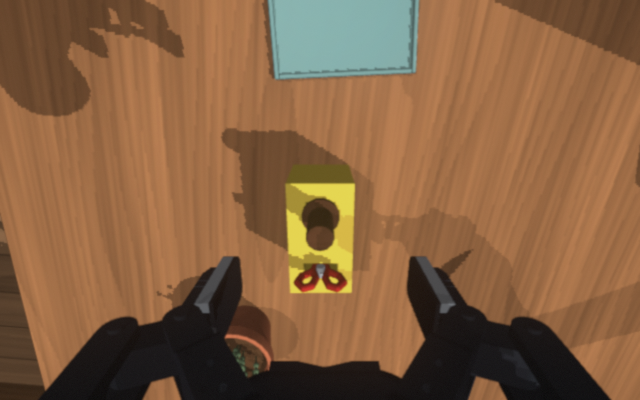

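View pics/s18.png

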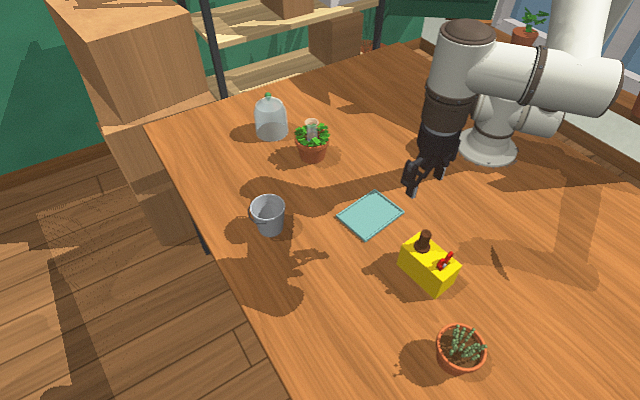

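```bash
python3 -c "
from bench import arm
print(arm.job_done())"
```

```text
the job is handed in; nothing more can be done
None
```

The job is done and handed in at about 30 s of the 67 s. `job_done` gives no verdict, so these are my own checks.

**What I did:** I dropped the loose plug into the feed tube and took the rod from the holder. I pressed both plugs down to the stop and held them there for over a second, ending at about 10 N measured at the wrist. Then I hung the rod back in its square pocket and backed the arm off.

**Plugs:** At the stop the red ring was level with the tube mouth, and the tool was at the 178 mm height I had worked out for fully home. After I lifted the rod, the wrist camera put the loose plug's centre at z = 73.1 mm (73 expected), about 2.5 mm off my measured tube axis.

**Rod:** It stands upright in the pocket with its guard disc on the holder's top face. Its centre reads z = 73–75 mm against an expected 75. The wrist and scene views differ by about 6 mm sideways, (519, 224) against (522, 230) mm. Both are within 6 mm of the pocket, which I measured at about (523, 227).

**Bystanders:** The thyme pot, bucket and cloche read within about 4 mm of their starting positions, which is the cameras' accuracy. The robot is touching nothing.

**Didn't confirm:** The final scene picture did not pick up the loose plug inside the tube, so its position rests on the earlier wrist view and the ring check. The gripper also read about 18.7 mm on the 22 mm plug, which I did not explain; it made no difference to the fit.

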